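# Lock the sprung-up filter cartridge of the bench suction

### The job

Of the two filter cartridges at the jeweller's bench suction, one still stands high on its spring, with its grip bar in line with its hose. Press that one down against the spring, give it a quarter turn clockwise (seen from above) so that it locks, and let go of it. Leave the other cartridge, which is locked already, alone.

Things in the scene. Friction and masses are not known exactly. Their poses are not given: they have to be found in the camera images.
- cartridge: The unlocked filter cartridge, 0.18 kg. Origin: centre of its underside, hidden in the housing; z up. Round black cap, diameter 88, top 79 mm above the origin; on it, centred, an upright grey grip bar 66 long along the cartridge's x, 12 wide, top 109 above the origin. At first 41 above the housing's origin, bar along the hose (housing x) within a few degrees. 2.5 mm of sideways play.
- housing: Round painted housing of the unlocked cartridge, fixed, diameter 108, rim 90 mm high; origin: centre of underside. Its hose leaves along +x; ribs at +y, -y. Cartridge turns only when pressed in 16 to 22 mm (22: cap on rim), clockwise, to a stop past 90 degrees. Spring: 4 N at first, 12 N fully in. Let go at 80 degrees or more, it rises and locks, 11 mm lower than at first, bar at the ribs.
- locked_cartridge: An identical cartridge that is already locked: its origin 30 mm above its housing's, so 11 mm lower than the unlocked one, and its bar across its hose, in line with its housing's ribs. To be left alone.
- locked_housing: The same kind of housing, fixed, diameter 108 mm, rim 90 mm high, origin at the centre of its underside, hose along its +x; it holds the locked cartridge.
Things that resemble listed ones, but are neither listed nor needed, are in the scene too. What is shaped like the cartridge but turquoise is not meant.

How it is judged:
At the end, for the whole second after the job is handed in: The cartridge that stood high is locked in its housing: its bar across the hose within 20 degrees, its origin 27.5 to 33 mm above the housing's (risen into the locking recess), within 10 mm of the housing's axis, and at rest (z of cartridge in the frame of housing between 0.0275 and 0.033 m and horizontal distance between cartridge and housing below 0.01 m and angle between the x axis of cartridge and the y axis of housing, either way round below 0.35 rad and linear speed of cartridge below 0.02 m/s); the robot touches nothing.
It fails at once if The cartridge that was already locked is disturbed (shifted by more than 8 mm or turned more than 23 degrees from across its hose) (distance of locked_cartridge from where it was at the start of the episode above 0.008 m or angle between the x axis of locked_cartridge and the y axis of locked_housing, either way round above 0.4 rad).
It also fails if it takes over 40 s, if anything falls off the work surface, if the arm or the gripper's body presses on something with over 40 N, if the wrist force passes 120 N, or if a joint passes its speed limit or range.

### The arm

A 6-joint arm with a two-finger parallel gripper is mounted at the origin on the work surface. World frame = base frame: x ahead of the robot, y to its left, z up, the work surface at z = 0. Lengths are in m, angles in rad, forces in N, time in s.
With the tool pointing down it reaches from about 0.25 to 0.725 m from the base axis. Payload 4 kg.
Tool frame: the origin (TCP) lies at the very end of the fingers, on their centre line; the grasp point (between the pads) lies manip.grip_depth behind it (manip.grip_depth is the distance from the TCP to the grasp point, in m); z points along the fingers, y is the line along which they close (so a half turn about z gives the same grasp; the last joint's range is limited). The gripper opens to 85 mm and grips with 20 to 120 N. Pads are 22 mm wide; open, the fingers measure 114 mm over their backs; the gripper's body (76 mm by 85 mm) begins 54 mm behind the grasp point. The pads swing forward as they close: fully open they stand 13 mm farther back than shut.
Start: joints at [1.269, 0.241, 0.005, 1.335, 0, 1.571], TCP at [0.149, 0.477, 0.231] pointing down, gripper open.
Joint ranges: [-2.72, 2.72], [-1.05, 1.87], [-1.09, 1.28], [-1.99, 2.15], [-1.42, 1.44], [-3.14, 3.14]. Speed limits (rad/s): [2.79, 2.79, 3.14, 3.14, 3.14, 3.14].

### API

Orientations are given as a unit quaternion [w, x, y, z].
In Python, from plant import manip gives the robot as it stands.
- The arm moves only by the tool apply_moves, never from a script. Its argument "moves" is a list of rows, each a list of 7 numbers: the shift along the tool's x, y, z scaled (see below), then the turn, a rotation vector about the tool's x, y, z scaled (see below), then the closure, from -1 (fully open) to 1 (shut). A call has exactly 10 rows; each row shifts and turns the commanded pose from where the row before left it, along the tool's axes as they then stand; what a row does not reach is not made up. The controller multiplies each number of a shift by 30 mm and each number of a turn by 10 degrees. A row lasts 1/8 s, in which the tool goes at most 62.5 mm and 10.7 degrees, less where a joint would pass 70% of its speed; a pose out of reach is approached as far as the arm can. A call with a number of a shift or a turn outside -1 to 1 is refused whole. A call with a gripper value outside its range is refused whole. The fingers move at their own pace and stop on an object; "squeeze" is the grip in N (left out, the last holds). Time passes only in rows, so rows that do not move let the fingers close, or fill a call up. It gives the time, the measured TCP pose, the force, the opening and the grip force at its end, in the units of the state.
- manip.state(): the state, without advancing time (a new reading comes with each control period).
- manip.read_camera(name): name is "scene" or "top"; returns a dict with "img" (384x512x3 uint8, blue, green, red), "fov_y" (degrees; the focal length in pixels is half the picture's height over the tangent of half this angle, whatever the lens; pixels are square), "cx", "cy" (the principal point, pixels), "cam_to_world" (4x4, takes a point from camera to world coordinates). Camera axes: x right, y up, looking along -z (the intrinsics and any distortion apply to the point x, -y, -z); pixel columns grow to the right and rows downward; lengths in m; the calibration is good to about 2 mm. A picture is of the moment at which its call begins. There is no depth.
- manip.sign_off(): hands the job in; it is judged then, once.
The state is a dict: "time": time; "joint_pos": joint angles; "dq": joint speeds; "effort": joint torques, N m; "eef_pos": TCP position; "tool_rot": TCP orientation; "contact_force": force on the tool from outside, world axes, zero at the start; "torque": the same for the moment, N m; "gripper_width": finger opening in m; "grip_force": force on a finger pad.
Only numpy, scipy, OpenCV 4.12 (cv2) and the standard library are available. Lean on these libraries where they do the work, as an engineer would, in place of code of your own. Each camera call takes 0.05 s, during which the arm holds its last target. There are 200 camera calls.

## Working session

There is one attempt and no reset: what is moved stays moved. The work goes in short steps, Python scripts to look and compute and a tool call to move; the robot and the scene stay as the last step left them, time stands still between calls to the robot, and variables do not carry over. Pictures are saved under pics/ and viewed, at most 10 in all, crops included, and the job is handed in when it is done.

Besides the shell and the picture viewer there is one more tool, called by a JSON object that holds its "op" and its "data". apply_moves: Moves the arm, as the interface text tells. Shifts and turns lie within -1 to 1; 1 stands for 30 mm of shift or 10 degrees of turn. Its arguments: {"type":"object","properties":{"moves":{"type":"array"},"squeeze":{"type":"number"}},"required":["moves"]}

```bash
mkdir -p pics; ls; cat > h.py <<'E'
import numpy as np, cv2, json
from plant import manip
def snap(n,f):
    c=manip.read_camera(n); cv2.imwrite(f,c["img"]); return c
def ray(c,u,v):
    f=192/np.tan(np.radians(c["fov_y"])/2); T=np.array(c["cam_to_world"])
    d=T[:3,:3]@np.array([(u-c["cx"])/f,-(v-c["cy"])/f,-1]); return T[:3,3],d
def at(c,u,v,z):
    o,d=ray(c,u,v); return o+d*(z-o[2])/d[2]
E
python3 - <<'E'
from h import *
for n in("scene","top"):
    c=snap(n,f"pics/{n}0.png"); print({k:v for k,v in c.items() if k!="img"})
print(manip.state(),manip.grip_depth)
a=cv2.imread("pics/scene0.png");b=cv2.imread("pics/top0.png")
E
```

```text
pics
{'fov_y': 56.037939102734605, 'cx': 260.39779657163444, 'cy': 189.61056209989738, 'cam_to_world': array([[ 0.63485291, -0.55019385,  0.54244678,  0.91567492],
       [ 0.77255384,  0.4419828 , -0.45586376, -0.29963466],
       [ 0.01106129,  0.70847578,  0.70564844,  0.54138918],
       [ 0.        ,  0.        ,  0.        ,  1.        ]])}
{'fov_y': 46.34843876479288, 'cx': 253.02849834491266, 'cy': 190.23217737385713, 'cam_to_world': array([[-0.00735426,  0.9873012 , -0.15868917,  0.44812146],
       [-0.99975267, -0.00392867,  0.02188967,  0.01634163],
       [ 0.02098826,  0.1588109 ,  0.98708591,  0.77868163],
       [ 0.        ,  0.        ,  0.        ,  1.        ]])}
{'time': 0.1, 'joint_pos': array([1.26900785e+00, 2.41358977e-01, 3.83247442e-03, 1.33519304e+00,
       4.86896726e-06, 1.57079171e+00]), 'dq': array([-0.00070015, -0.00096833,  0.00329889,  0.00037004, -0.00092727,
        0.00316805]), 'effort': array([-2.90292946e-04, -3.73138189e+01,  2.53010076e+01,  1.08726608e-02,
        9.96725305e-06,  4.35596604e-06]), 'eef_pos': array([0.14844152, 0.4768536 , 0.23048122]), 'tool_rot': array([-1.46959769e-04,  1.50319920e-01,  9.88636939e-01, -9.50312743e-04]), 'contact_force': array([ 0.09132392, -0.70225507, -0.19662201]), 'torque': array([ 0.00535758, -0.00965757,  0.00954286]), 'grip_force': 0.0, 'gripper_width': 0.08556423676530092} 0.0187
```

View pics/scene0.png

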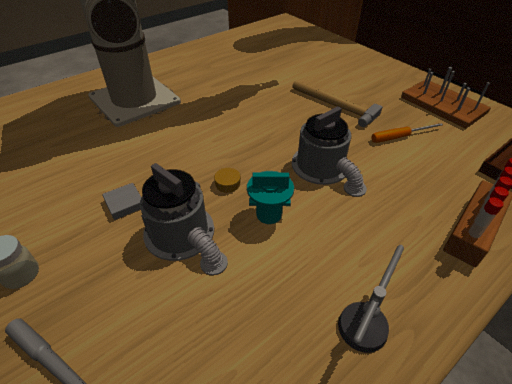

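View pics/top0.png

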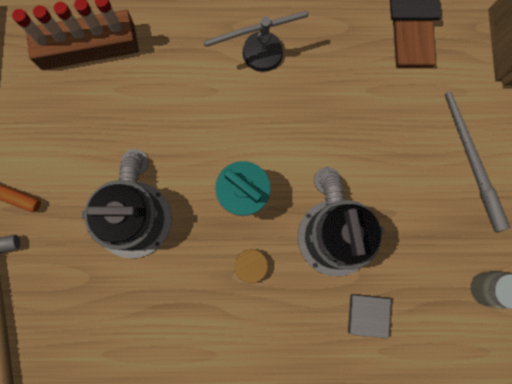

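The scene shows two black-capped cartridges and one turquoise decoy at top (243,188). Candidate A is at top (350,235), with its bar roughly in line with its hose at (328,182). Candidate B is at top (115,212), with its bar across its hose at (133,165). A fits the description, so I'll confirm it in a crop.

```bash
python3 - <<'E'
import cv2,numpy as np
a=cv2.imread("pics/top0.png")[160:285,290:395]; s=cv2.imread("pics/scene0.png")[155:280,130:235]
f=lambda i:cv2.resize(i,None,fx=3.8,fy=3.8,interpolation=cv2.INTER_CUBIC)
cv2.imwrite("pics/c1.png",np.clip(np.hstack([f(a),f(s)]).astype(float)*1.7,0,255))
E
```

```text
[ WARN:0@0.038] global loadsave.cpp:1063 imwrite_ Unsupported depth image for selected encoder is fallbacked to CV_8U.
```

View pics/c1.png

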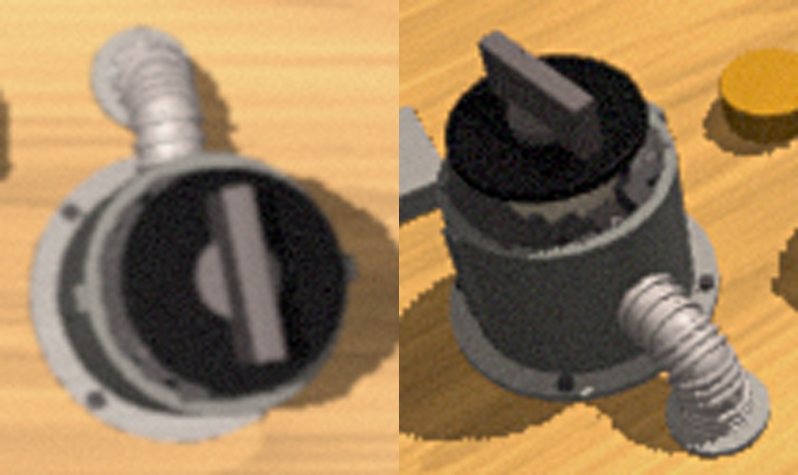

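The crop confirms it: A stands high out of its rim with its bar in line with the hose. Bar top corners in the crop are about (225,187), (253,184), (286,358), (250,362). Next I'll triangulate.

```bash
python3 - <<'E'
from h import *
t=manip.read_camera("top"); s=manip.read_camera("scene")
P=lambda x,y:(290+x/3.8,160+y/3.8); S=lambda x,y:(130+(x-399)/3.8,155+y/3.8)
for n,z,p in [("barN",.15,P(239,185.5)),("barS",.15,P(268,360)),("barC",.15,P(253.5,273)),("cap",.12,P(231,283)),("hoseflange",.0,P(135,75)),("hoseexit",.05,P(168,150)),("flange",0.003,P(151,298))]:
    print(n,at(t,*p,z).round(4))
for n,z,p in [("barA",.15,S(488.5,36)),("barB",.15,S(585,106)),("barC",.15,S(537,71)),("cap",.12,S(547,127)),("hosefl",0,S(718,410))]:
    print("s",n,at(s,*p,z).round(4))
E
```

```text
barN [ 0.522 -0.139  0.15 ]
barS [ 0.4575 -0.1469  0.15  ]
barC [ 0.4894 -0.143   0.15  ]
cap [ 0.4875 -0.1416  0.12  ]
hoseflange [ 0.5916 -0.1295  0.    ]
hoseexit [ 0.5493 -0.1334  0.05  ]
flange [ 0.4879 -0.1329  0.003 ]
s barA [ 0.4595 -0.1466  0.15  ]
s barB [ 0.5237 -0.1365  0.15  ]
s barC [ 0.4925 -0.1413  0.15  ]
s cap [ 0.4949 -0.1436  0.12  ]
s hosefl [ 0.5897 -0.13    0.    ]
```

{"op": "apply_moves", "data": {"moves": [[-0.85,-0.82,0,0,0,0,-1],[-0.85,-0.82,0,0,0,0,-1],[-0.85,-0.82,0,0,0,0,-1],[-0.85,-0.82,0,0,0,0,-1],[-0.85,-0.82,0,0,0,0,-1],[-0.85,-0.82,0,0,0,0,-1],[-0.85,-0.82,0,0,0,0,-1],[-0.85,-0.82,0,0,0,0,-1],[-0.85,-0.82,0,0,0,0,-1],[-0.85,-0.82,0,0,0,0,-1]]}}

```text
time: 1.45
eef_pos: [0.3193, 0.1656, 0.2313]
tool_rot: [0.0, 0.15, 0.989, 0.0]
contact_force: [0.3, -0.3, -0.7]
gripper_width: 0.0854
grip_force: 0.0
```

{"op": "apply_moves", "data": {"moves": [[-0.85,-0.82,0,0,0,0,-1],[-0.85,-0.82,0,0,0,0,-1],[-0.85,-0.82,0,0,0,0,-1],[-0.85,-0.82,0,0,0,0,-1],[-0.85,-0.82,0,0,0,0,-1],[-0.85,-0.82,0,0,0,0,-1],[-0.85,-0.82,0,0,0,0,-1],[0,0,0,0,0,-0.85,-1],[0,0,0,0,0,-0.84,-1],[0,0,0,0,0,-0.84,-1]]}}

```text
time: 2.7
eef_pos: [0.4381, -0.0509, 0.231]
tool_rot: [-0.0, -0.072, 0.997, 0.0]
contact_force: [-1.6, 1.2, 0.1]
gripper_width: 0.0855
grip_force: 0.0
```

```bash
cat > st.py <<'E'
from h import *
from scipy.spatial.transform import Rotation as R
s=manip.state(); q=s["tool_rot"]; r=R.from_quat([q[1],q[2],q[3],q[0]]); M=r.as_matrix()
print(s["time"],s["eef_pos"].round(4),s["joint_pos"].round(3),"yawy",np.degrees(np.arctan2(M[1,1],M[0,1])).round(1),"z",M[:,2].round(3),s["contact_force"].round(1),s["torque"].round(2),s["gripper_width"],s["grip_force"])
def to(p): print("units",(M.T@(np.array(p)-s["eef_pos"])/.03).round(2))
E
python3 -c "
from st import *
to([.49,-.142,.19])"
```

```text
2.7 [ 0.4381 -0.0509  0.231 ] [-0.116  0.125 -0.139  1.308  0.    -0.26 ] yawy 98.3 z [-0.001  0.    -1.   ] [-1.6  1.2  0.1] [-0.02  0.06 -0.02] 0.08554157797899813 0.0
units [-1.28 -3.25  1.37]
```

{"op": "apply_moves", "data": {"moves": [[-0.26,-0.65,0,0,0,0,-1],[-0.26,-0.65,0,0,0,0,-1],[-0.26,-0.65,0,0,0,0,-1],[-0.26,-0.65,0,0,0,0,-1],[-0.24,-0.65,0,0,0,0,-1],[0,0,0.5,0,0,0,-1],[0,0,0.5,0,0,0,-1],[0,0,0.4,0,0,0,-1],[0,0,0,0,0,0,-1],[0,0,0,0,0,0,-1]]}}

```text
time: 3.95
eef_pos: [0.4899, -0.1416, 0.1896]
tool_rot: [0.0, -0.07, 0.998, -0.0]
contact_force: [0.1, -0.0, 1.3]
gripper_width: 0.0851
grip_force: 0.0
```

```bash
python3 -c "
from st import *
to([.49,-.142,.124])
a=snap('scene','pics/s1.png')['img'][80:280,70:270]; b=snap('top','pics/t1.png')['img'][140:340,260:460]
cv2.imwrite('pics/c2.png',cv2.convertScaleAbs(cv2.resize(np.hstack([b,a]),None,fx=2,fy=2,interpolation=2),alpha=1.6))"
```

```text
3.95 [ 0.4899 -0.1416  0.1896] [-0.281  0.282 -0.05   1.238  0.    -0.422] yawy 98.0 z [ 0. -0. -1.] [ 0.1 -0.   1.3] [ 0.02 -0.   -0.01] 0.08514957645204692 0.0
units [ 0.   -0.01  2.19]
```

View pics/c2.png

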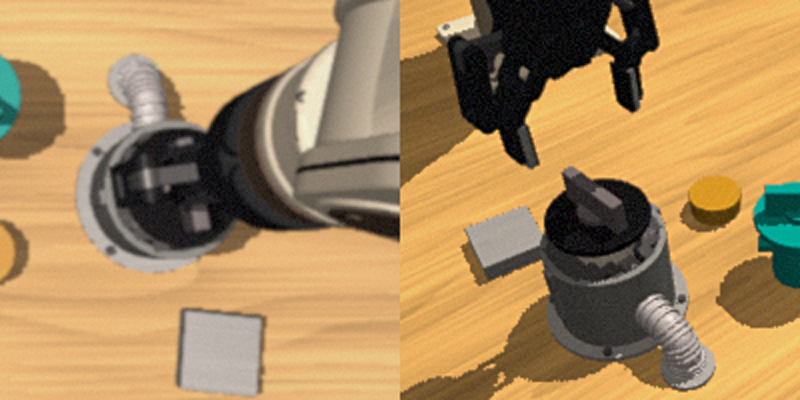

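The fingers straddle the bar (about (150,180) in the top half of the crop), one on each side. I'll descend and close.

{"op": "apply_moves", "data": {"moves": [[0,0,0.5,0,0,0,-1],[0,0,0.5,0,0,0,-1],[0,0,0.5,0,0,0,-1],[0,0,0.4,0,0,0,-1],[0,0,0.2,0,0,0,-1],[0,0,0,0,0,0,-1],[0,0,0,0,0,0,1],[0,0,0,0,0,0,1],[0,0,0,0,0,0,1],[0,0,0,0,0,0,1]], "squeeze": 70}}

```text
time: 5.3
eef_pos: [0.4899, -0.142, 0.1265]
tool_rot: [0.0, -0.07, 0.998, -0.0]
contact_force: [0.3, -0.8, -0.4]
gripper_width: 0.0122
grip_force: 1.2
```

{"op": "apply_moves", "data": {"moves": [[0,0,0,0,0,0,1],[0,0,0,0,0,0,1],[0,0,0,0,0,0,1],[0,0,0,0,0,0,1],[0,0,0,0,0,0,1],[0,0,0,0,0,0,1],[0,0,0,0,0,0,1],[0,0,0,0,0,0,1],[0,0,0,0,0,0,1],[0,0,0,0,0,0,1]]}}

```text
time: 6.55
eef_pos: [0.49, -0.142, 0.1264]
tool_rot: [0.0, -0.07, 0.998, -0.0]
contact_force: [0.4, -0.4, 1.9]
gripper_width: 0.0106
grip_force: 70.5
```

```bash
python3 st.py
```

```text
6.55 [ 0.49   -0.142   0.1264] [-0.282  0.331 -0.156  1.084 -0.    -0.422] yawy 98.0 z [ 0. -0. -1.] [ 0.4 -0.4  1.9] [-0.11 -0.07 -0.01] 0.01062356821429657 70.54665684700012
```

Gripped on the bar. Next I'll press down about 20 mm.

{"op": "apply_moves", "data": {"moves": [[0,0,0.1,0,0,0,1],[0,0,0.1,0,0,0,1],[0,0,0.1,0,0,0,1],[0,0,0.1,0,0,0,1],[0,0,0.1,0,0,0,1],[0,0,0.1,0,0,0,1],[0,0,0.05,0,0,0,1],[0,0,0,0,0,0,1],[0,0,0,0,0,0,1],[0,0,0,0,0,0,1]]}}

```text
time: 7.8
eef_pos: [0.4901, -0.142, 0.1076]
tool_rot: [0.001, -0.07, 0.998, -0.0]
contact_force: [-1.1, 0.4, 9.5]
gripper_width: 0.011
grip_force: 71.5
```

```bash
python3 st.py
```

```text
7.8 [ 0.4901 -0.142   0.1076] [-0.282  0.349 -0.184  1.037  0.    -0.422] yawy 98.0 z [ 0.001 -0.    -1.   ] [-1.1  0.4  9.5] [0.03 0.41 0.02] 0.01097619242149814 71.51951551437378
```

{"op": "apply_moves", "data": {"moves": [[0,0,0.02,0,0,0.3,1],[0,0,0,0,0,0.5,1],[0,0,0,0,0,0.5,1],[0,0,0,0,0,0.5,1],[0,0,0,0,0,0.5,1],[0,0,0,0,0,0.5,1],[0,0,0,0,0,0.5,1],[0,0,0,0,0,0.5,1],[0,0,0,0,0,0.5,1],[0,0,0,0,0,0.2,1]]}}

```text
time: 9.05
eef_pos: [0.491, -0.1423, 0.1074]
tool_rot: [0.002, 0.318, 0.948, 0.0]
contact_force: [-0.6, -0.3, 9.7]
gripper_width: 0.0105
grip_force: 71.5
```

```bash
python3 st.py
```

```text
9.05 [ 0.491  -0.1423  0.1074] [-0.282  0.349 -0.184  1.035 -0.     0.365] yawy 52.9 z [ 0.003 -0.001 -1.   ] [-0.6 -0.3  9.7] [-0.08  0.04  0.1 ] 0.010535854009883614 71.54760360717773
```

{"op": "apply_moves", "data": {"moves": [[0,0,0,0,0,0.5,1],[0,0,0,0,0,0.6,1],[0,0,0,0,0,0.6,1],[0,0,0,0,0,0.6,1],[0,0,0,0,0,0.6,1],[0,0,0,0,0,0.6,1],[0,0,0,0,0,0.6,1],[0,0,0,0,0,0.5,1],[0,0,0,0,0,0,1],[0,0,0,0,0,0,1]]}}

```text
time: 10.3
eef_pos: [0.491, -0.1424, 0.1074]
tool_rot: [0.001, 0.663, 0.749, 0.001]
contact_force: [-0.3, -0.8, 9.8]
gripper_width: 0.0104
grip_force: 71.5
```

```bash
python3 -c "
from st import *
a=snap('scene','pics/s2.png')['img'][80:280,70:270]; b=snap('top','pics/t2.png')['img'][140:340,260:460]
cv2.imwrite('pics/c3.png',cv2.convertScaleAbs(cv2.resize(np.hstack([b,a]),None,fx=2,fy=2,interpolation=2),alpha=1.6))"
```

```text
10.3 [ 0.491  -0.1424  0.1074] [-0.282  0.349 -0.184  1.035 -0.     1.167] yawy 7.0 z [ 0.003 -0.001 -1.   ] [-0.3 -0.8  9.8] [-0.14  0.05 -0.16] 0.010437051914367368 71.50919795036316
```

View pics/c3.png

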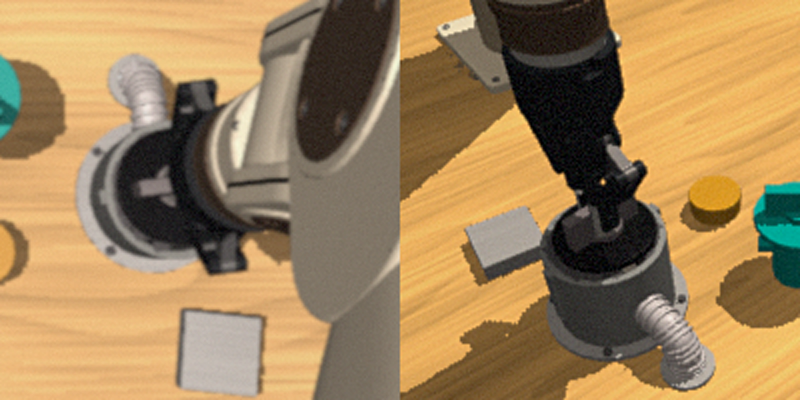

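The cartridge is pressed in with its bar across the hose: bar end at about (155,188) in the crop, hose at (135,80). I'll let it rise gently, then open and retreat.

{"op": "apply_moves", "data": {"moves": [[0,0,-0.08,0,0,0,1],[0,0,-0.08,0,0,0,1],[0,0,-0.08,0,0,0,1],[0,0,0,0,0,0,1],[0,0,0,0,0,0,1],[0,0,0,0,0,0,-1],[0,0,0,0,0,0,-1],[0,0,0,0,0,0,-1],[0,0,0,0,0,0,-1],[0,0,0,0,0,0,-1]]}}

```text
time: 11.65
eef_pos: [0.4897, -0.1419, 0.1133]
tool_rot: [-0.0, 0.663, 0.749, -0.0]
contact_force: [-0.1, -0.6, -0.3]
gripper_width: 0.0855
grip_force: 0.0
```

```bash
python3 st.py
```

```text
11.65 [ 0.4897 -0.1419  0.1133] [-0.282  0.343 -0.175  1.053  0.     1.166] yawy 7.0 z [-0.  0. -1.] [-0.1 -0.6 -0.3] [ 0.   -0.02  0.01] 0.08545459225560117 0.0
```

{"op": "apply_moves", "data": {"moves": [[0,0,-0.5,0,0,0,-1],[0,0,-0.8,0,0,0,-1],[0,0,-1,0,0,0,-1],[0,0,-1,0,0,0,-1],[-0.8,0,-0.5,0,0,0,-1],[-1,0,0,0,0,0,-1],[-1,0,0,0,0,0,-1],[-1,0,0,0,0,0,-1],[-1,0,0,0,0,0,-1],[-1,0,0,0,0,0,-1]]}}

```text
time: 12.9
eef_pos: [0.5112, -0.3157, 0.2287]
tool_rot: [0.001, 0.663, 0.749, 0.0]
contact_force: [0.0, 0.1, 0.1]
gripper_width: 0.0853
grip_force: 0.0
```

```bash
python3 -c "
from st import *
a=snap('scene','pics/s3.png')['img'][110:310,70:270]; b=snap('top','pics/t3.png')['img'][140:340,260:460]
cv2.imwrite('pics/c4.png',cv2.convertScaleAbs(cv2.resize(np.hstack([b,a]),None,fx=2,fy=2,interpolation=2),alpha=1.6))"
```

```text
12.9 [ 0.5112 -0.3157  0.2287] [-0.553  0.445  0.291  1.415  0.     0.895] yawy 7.0 z [ 0.001 -0.001 -1.   ] [0.  0.1 0.1] [-0.01  0.02 -0.05] 0.08529149565357996 0.0
```

View pics/c4.png

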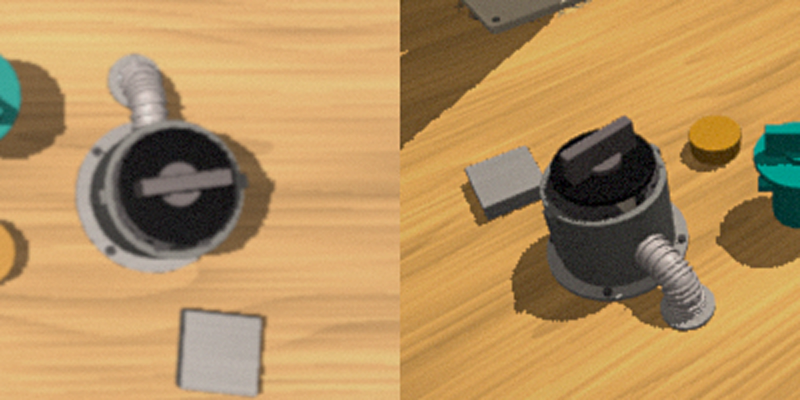

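The bar now lies across the hose: bar from (137,187) to (232,176), hose at (135,80), and the cartridge sits lower than before. I'll check its height by triangulation (expected bar top at 0.139), then hand in if it agrees.

```bash
python3 - <<'E'
from h import *
t=manip.read_camera("top"); s=manip.read_camera("scene")
def tri(p,q):
    (o,d),(a,b)=ray(t,*p),ray(s,*q); x=np.linalg.lstsq(np.c_[d,-b],a-o,rcond=None)[0]
    return ((o+d*x[0]+a+b*x[1])/2).round(4)
print("now",tri((353.5,230.5),(169,180)),"before",tri((356.7,231.8),(166.3,173.7)))
p=at(t,260+137/2,140+187/2,.139)-at(t,260+232/2,140+176/2,.139); print(np.degrees(np.arctan2(p[1],p[0])))
E
```

```text
now [ 0.4928 -0.1408  0.1361] before [ 0.4902 -0.142   0.1488]
96.19704297690217
```

```bash
python3 -c "
from plant import manip
print(manip.sign_off())"
```

```text
the job is handed in; nothing more can be done
None
```

I pressed the high-standing cartridge down, turned it a quarter turn clockwise and released it, then handed the job in. No verdict came back, but the last pictures show its bar across the hose and the cartridge about 12 mm lower than at first (11 expected); the arm stayed clear of the other cartridge.

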